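Heft the tool cases and stack them heaviest first in the sloping stand

ROBOT

A 6-joint arm with a two-finger parallel gripper is mounted at the origin on the work surface. World frame = base frame: x ahead of the robot, y to its left, z up, the work surface at z = 0. Lengths are in m, angles in rad, forces in N, time in s.
With the tool pointing down it reaches from about 0.35 to 0.975 m from the base axis. Payload 4.9 kg.
Tool frame: the origin (TCP) lies on the centre line of the jaws, within the pads' length; the fingertips stand 14 mm ahead of it and the grasp point (between the pads) lies 5 mm behind it; z points along the fingers, y is the line along which they close (so a half turn about z gives the same grasp; the last joint's range is limited). The gripper opens to 85 mm and grips with 20 to 120 N. Pads are 22 mm wide; open, the fingers measure 114 mm over their backs; the gripper's body (76 mm by 85 mm) begins 54 mm behind the grasp point. The pads swing forward as they close: fully open they stand 13 mm farther back than shut.
Start: joints at [1.025, 0.053, 1.613, -0, 1.476, -0.119], TCP at [0.259, 0.569, 0.245] pointing down, gripper open.
Joint ranges: [-3.01, 3.01], [-1.01, 2.22], [0.06, 2.58], [-1.02, 4.17], [0.09, 2.62], [-3.14, 3.14]. Speed limits (rad/s): [2.57, 2.57, 3.14, 3.14, 3.14, 3.14].

INTERFACE

Orientations are given as a unit quaternion [w, x, y, z].
In Python, from plant import * gives the robot as it stands.
- The arm moves only by the tool send_rows, never from a script. Its argument "steps" is a list of rows, each an object with "translation": the shift along the tool's x, y, z in cm, a list of three; "delta_rot": the turn, a rotation vector about the tool's x, y, z in rad, a list of three; "jaw": the finger opening in cm, from 0 to 8.54. In form: [{"translation": [dx, dy, dz], "delta_rot": [rx, ry, rz], "jaw": jaw}, ...]. A call has exactly 8 rows; each row is the pose to reach, as a shift and turn from the pose commanded when the call began, along the tool's axes at that moment; what a row does not reach only later rows make up. A row lasts 1/10 s, in which the tool goes at most 50 mm and 8.59 degrees, less where a joint would pass 70% of its speed; a pose out of reach is approached as far as the arm can. A call with a gripper value outside its range is refused whole. The fingers move at their own pace and stop on an object; the grip force is fixed at half the most. Time passes only in rows, so rows that repeat a pose let the fingers close, or fill a call up. It gives the time, the measured TCP pose, the force, the opening and the grip force at its end, in the units of the state.
- state(): the state, without advancing time (a new reading comes with each control period).
- grab_frame(name): name is "side" or "top" or "wrist"; returns a dict with "pixels" (400x640x3 uint8, blue, green, red), "range_z" (400x640 float32, m along the optical axis (not along the pixel's ray), 0 where there is no reading), "fx", "fy", "cx", "cy" (pixels), "dist" ([k1, k2, p1, p2, k3] as OpenCV has them; the pictures are not rectified), "rvec" (rotation vector, rad) and "tvec" (3), from world to camera coordinates, as OpenCV has them. Camera axes: x right, y down, z forward; pixel columns grow to the right and rows downward; lengths in m; the calibration is good to about 2 mm. A picture is of the moment at which its call begins.
- job_done(): hands the job in; it is judged then, once.
The state is a dict: "time": time; "joint_pos": joint angles; "joint_vel": joint speeds; "joint_efforts": joint torques, N m; "tool_pos": TCP position; "tool_rot": TCP orientation; "contact_force": force on the tool from outside, world axes, zero at the start; "ft_torque": the same for the moment, N m; "gripper_width": opening from 0.0 (shut) to 1.0 (fully open); "grasp_force": force on a finger pad.
Only numpy, scipy, OpenCV 4.12 (cv2) and the standard library are available. Lean on these libraries where they do the work, as an engineer would, in place of code of your own. Each camera call takes 0.05 s, during which the arm holds its last target. There are 200 camera calls.

TASK

Three look-alike wooden tool cases lie on the carving bench; they weigh different amounts, which you can only tell by hefting them. Stack all three in the green sloping stand, one squarely on another along the slope, lids up and their lower ends against the end stop: the heaviest at the bottom, the next in the middle, the lightest on top. Do not drop a case, and leave the mallet, the tin and the carved duck alone.

Things in the scene. Friction and masses are not known exactly. Their poses are not given: they have to be found in the camera images.
- case_a: one of three identical-looking closed wooden cases, 150 mm long (x), 50 wide (y), 42 high (z), dark brown with a pale lid on top; origin: centre of the underside, z up through the lid. Either way round will do. Evenly loaded; the three weigh about 0.2, 0.44 and 0.9 kg (10 percent more or less), and neither name, look nor place tells which is heavier
- case_b: one of three identical-looking closed wooden cases, 150 mm long (x), 50 wide (y), 42 high (z), dark brown with a pale lid on top; origin: centre of the underside, z up through the lid. Either way round will do. Evenly loaded; the three weigh about 0.2, 0.44 and 0.9 kg (10 percent more or less), and neither name, look nor place tells which is heavier
- case_c: one of three identical-looking closed wooden cases, 150 mm long (x), 50 wide (y), 42 high (z), dark brown with a pale lid on top; origin: centre of the underside, z up through the lid. Either way round will do. Evenly loaded; the three weigh about 0.2, 0.44 and 0.9 kg (10 percent more or less), and neither name, look nor place tells which is heavier
- bed: green bed of the sloping stand (fixed), a plank 64 mm wide, open at the sides, sloping 30 degrees with its low end nearest the robot. Origin on its upper face where the underside centre of a case touching the end stop lies (1 mm off). Axes tilted with it: x up the slope, y across, z square out of the bed. Stacked undersides come at z = 0, 42, 84 mm. Bed ends at x = +102
- stop (a point): middle of the end stop's top edge, on the face that the cases rest against. The stop is 64 mm wide, 12 mm thick, stands square to the bed at its low end (x = -76 mm in the bed's frame) and rises 115 mm above the bed's face
- stand: dark wooden base of the stand, plate 200 x 120 x 16 mm, fixed on the bench; origin under the bed's origin, at bench height; the bed's origin is 78 mm above it
- mallet: wooden carving mallet lying on the bench: dark head 68 mm across and 100 mm long, pale handle 170 mm; origin under the head. Bystander, leave alone
- wax_tin: round closed tin, 72 mm across, 55 mm high, origin under its centre. Bystander, leave alone
- duck: small carved wooden duck on a 110 x 50 mm dark base, 79 mm high, origin under the base. Bystander, leave alone
Things that resemble listed ones, but are neither listed nor needed, are in the scene too. Leave any purple look-alike of the case_c alone.

How it is judged:
At the end, for the whole second after the job is handed in: All three cases rest stacked flat in the stand (8 degrees), lids up, in line with it (14 degrees), within 20 mm of centred and of the stop, lightest on top, heaviest on the bed: the top case loads the next with under 2.8 N, the upper two load the bottom one with under 7.8 N (z of case_a in the frame of bed between -0.01 and 0.094 m and x of case_a in the frame of bed between -0.015 and 0.025 m and y of case_a in the frame of bed between -0.02 and 0.02 m and angle between the z axis of each of case_a, case_b, case_c and the z axis of bed, either way round below 0.15 rad and angle between the x axis of each of case_a, case_b, case_c and the x axis of bed, either way round below 0.25 rad and angle between each of case_a, case_b, case_c's own z axis and vertical below 1 rad and linear speed of each of case_a, case_b, case_c below 0.02 m/s and contact force between each of case_a, case_c and case_b below 7.8 N and contact force between each of case_a, case_b and case_c below 7.8 N and (z of case_a in the frame of bed below 0.063 m or (contact force between case_a and case_b below 2.8 N and contact force between case_a and case_c below 2.8 N)) and z of case_b in the frame of bed between -0.01 and 0.094 m and x of case_b in the frame of bed between -0.015 and 0.025 m and y of case_b in the frame of bed between -0.02 and 0.02 m and contact force between each of case_b, case_c and case_a below 7.8 N and (z of case_b in the frame of bed below 0.063 m or (contact force between case_b and case_a below 2.8 N and contact force between case_b and case_c below 2.8 N)) and z of case_c in the frame of bed between -0.01 and 0.094 m and x of case_c in the frame of bed between -0.015 and 0.025 m and y of case_c in the frame of bed between -0.02 and 0.02 m and (z of case_c in the frame of bed below 0.063 m or (contact force between case_c and case_a below 2.8 N and contact force between case_c and case_b below 2.8 N))); the robot touches nothing.
It fails at once if the mallet, the tin or the duck is shifted by more than 30 mm (distance of any of mallet, wax_tin, duck from where it was at the start of the episode above 0.03 m).
It fails at once if a case is dropped (it moves faster than 0.7 m/s with no finger on it) ((contact force between case_a and the fingers below 0.05 N and linear speed of case_a above 0.7 m/s) or (contact force between case_b and the fingers below 0.05 N and linear speed of case_b above 0.7 m/s) or (contact force between case_c and the fingers below 0.05 N and linear speed of case_c above 0.7 m/s)).
It also fails if it takes over 72 s, if anything falls off the work surface, if the arm or the gripper's body presses on something with over 40 N, if the wrist force passes 120 N, or if a joint passes its speed limit or range.

## Working session

There is one attempt and no reset: what is moved stays moved. The work goes in short steps, Python scripts to look and compute and a tool call to move; the robot and the scene stay as the last step left them, time stands still between calls to the robot, and variables do not carry over. Pictures are saved under pics/ and viewed, at most 10 in all, crops included, and the job is handed in when it is done.

Besides the shell and the picture viewer there is one more tool, called after "Request:" by a JSON object that holds its "api" and its "payload", one argument or row to a line. send_rows: Moves the arm, as the interface text tells. Its arguments: {"type":"object","properties":{"steps":{"type":"array","items":{"type":"object","properties":{"translation":{"type":"array","items":{"type":"number"}},"delta_rot":{"type":"array","items":{"type":"number"}},"jaw":{"type":"number"}}}}},"required":["steps"]}

```bash
mkdir -p pics; cat > h.py <<'E'
from plant import *
import numpy as np, cv2, pickle
from scipy.spatial.transform import Rotation as R
def cam(f):
    K=np.array([[f['fx'],0,f['cx']],[0,f['fy'],f['cy']],[0,0,1.]]);M=cv2.Rodrigues(np.array(f['rvec'],float))[0]
    return K,np.array(f['dist'],float),M,np.array(f['tvec'],float).ravel()
def cloud(f):
    K,d,M,t=cam(f);h,w=f['range_z'].shape
    uv=np.stack(np.meshgrid(np.arange(w),np.arange(h)),-1).reshape(-1,1,2).astype(float)
    n=cv2.undistortPoints(uv,K,d).reshape(h,w,2);z=f['range_z'].astype(float)
    P=np.dstack([n[...,0]*z,n[...,1]*z,z]);W=(P-t)@M
    W[z<=0]=np.nan
    return W
E
python3 - <<'E'
from h import *
ims=[]
for n in('top','side'):
    f=grab_frame(n);pickle.dump(f,open(n+'.pkl','wb'));cv2.imwrite(f'pics/{n}0.png',f['pixels'])
    W=cloud(f);print(n,np.nanmin(W.reshape(-1,3),0),np.nanmax(W.reshape(-1,3),0),-cam(f)[2].T@cam(f)[3])
s=state();print(s)
E
```

```text
top [-0.40447693 -2.03420837 -0.78247222] [1.64677887 2.0222572  0.71724071] [ 0.23692202 -0.04905793  1.49939246]
side [-1.77473705 -0.62298153 -0.76777689] [1.65051566 2.1395725  0.61432549] [ 0.4183338  -0.93274145  0.77928193]
{'time': 0.1, 'joint_pos': array([ 1.02498290e+00,  5.32849205e-02,  1.61418249e+00, -5.32458854e-05,
        1.47599391e+00, -1.18981562e-01]), 'joint_vel': array([ 0.00061043, -0.00061325, -0.00420773, -0.00154007, -0.00100064,
        0.00134146]), 'joint_efforts': array([ 4.60406427e-04, -3.94899201e+01, -3.71366107e+01, -1.65447309e-04,
        3.82262937e-03,  1.72535420e-05]), 'tool_pos': array([0.2584584 , 0.56845313, 0.24417419]), 'tool_rot': array([-2.79831330e-04,  2.11796986e-01,  9.77313237e-01, -8.91835846e-04]), 'contact_force': array([ 0.70142754, -0.21005472,  0.04699048]), 'ft_torque': array([-0.03380936, -0.01963409,  0.01018693]), 'grasp_force': 0.0, 'gripper_width': 0.9997342423329174}
```

View pics/top0.png

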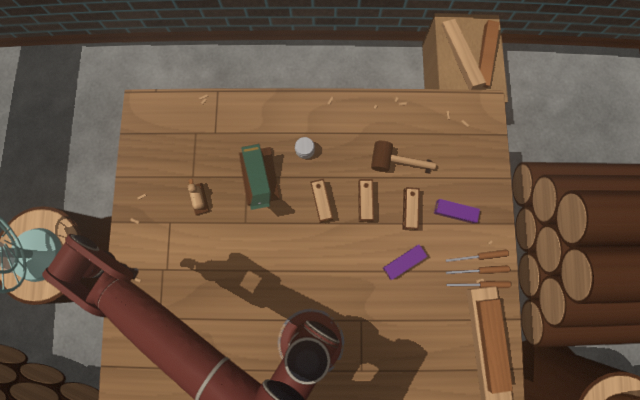

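View pics/side0.png

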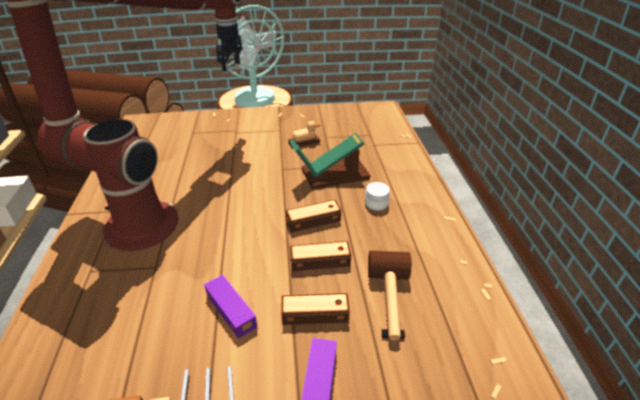

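The top picture shows three pale-lidded cases at about (321,201), (366,200) and (412,208). The green stand is at (257,176), the duck at (197,198), the tin at (305,148) and the mallet at (383,157). Two purple blocks at (458,211) and (406,262) look like cases, but the real ones are dark brown with pale lids, so I leave the purple ones alone. Next I measure and confirm with one crop.

```bash
python3 - <<'E'
from h import *
f=pickle.load(open('top.pkl','rb'));W=cloud(f);im=f['pixels']
cv2.imwrite('pics/crop.png',cv2.resize(im[120:290,170:490],None,fx=2.4,fy=2.4,interpolation=cv2.INTER_CUBIC))
for u,v in((321,201),(366,200),(412,208)):
    w=W[v-40:v+40,u-23:u+23].reshape(-1,3);w=w[np.abs(w[:,2]-.042)<.008]
    r=cv2.minAreaRect((w[:,:2]*1000).astype(np.float32));print('case',np.median(w,0),r, cv2.boxPoints(r).round().tolist())
hsv=cv2.cvtColor(im,cv2.COLOR_BGR2HSV)
def grn(f):
    h=cv2.cvtColor(f['pixels'],cv2.COLOR_BGR2HSV);return (h[...,0]>55)&(h[...,0]<88)&(h[...,1]>90)
for n in('top','side'):
    f=pickle.load(open(n+'.pkl','rb'));W=cloud(f);m=grn(f)
    if n=='top': m[:,:230]=0;m[:,290:]=0;m[:130]=0;m[215:]=0
    else: m[:130]=0;m[185:]=0;m[:,:280]=0;m[:,370:]=0
    w=W[m];w=w[np.isfinite(w).all(1)]
    # ransac plane
    rng=np.random.default_rng(0);best=None
    for _ in range(300):
        p=w[rng.choice(len(w),3,False)];nn=np.cross(p[1]-p[0],p[2]-p[0]);L=np.linalg.norm(nn)
        if L<1e-6: continue
        nn/=L;i=np.abs((w-p[0])@nn)<.003
        if best is None or i.sum()>best.sum(): best=i
    q=w[best];c=q.mean(0);nn=np.linalg.svd(q-c)[2][2];nn*=np.sign(nn[2])
    ax=np.array([-nn[0],-nn[1],0]);ax/=np.linalg.norm(ax);x=ax*nn[2]+np.array([0,0,np.hypot(nn[0],nn[1])]);y=np.cross(nn,x)
    pr=(q-c)@np.c_[x,y];r=cv2.minAreaRect((pr*1000).astype(np.float32))
    print(n,len(w),best.sum(),'c',c,'n',nn,'tilt',np.degrees(np.arccos(nn[2])),'az',np.degrees(np.arctan2(ax[1],ax[0])),pr.min(0),pr.max(0),np.percentile(pr,[2,98],0).round(3).tolist(),r)
    o=w[~best];print('rest',len(o),o.min(0),o.max(0),np.median(o,0))
for nm,(u,v,s) in dict(duck=(197,198,16),tin=(305,148,12),mal=(383,157,14)).items():
    f=pickle.load(open('top.pkl','rb'));W=cloud(f);w=W[v-s:v+s,u-s:u+s].reshape(-1,3);w=w[w[:,2]>.015];print(nm,w.min(0),w.max(0))
E
```

```text
case [ 0.49661429 -0.0346421   0.04205374] ((497.6969299316406, -34.45212936401367), (151.25390625, 50.506080627441406), 14.030935287475586) [[418.0, -28.0], [430.0, -77.0], [577.0, -41.0], [565.0, 8.0]]
case [ 0.5009238  -0.19580189  0.04230438] ((532.2163696289062, -205.61709594726562), (90.90995025634766, 225.33926391601562), 72.29023742675781) [[411.0, -215.0], [626.0, -283.0], [653.0, -197.0], [439.0, -128.0]]
case [ 0.46552813 -0.35900068  0.04190379] ((472.56805419921875, -366.3288879394531), (286.26556396484375, 166.82913208007812), 1.2789921760559082) [[328.0, -286.0], [331.0, -453.0], [618.0, -447.0], [614.0, -280.0]]Traceback (most recent call last):
  File "<stdin>", line 18, in <module>
  File "numpy/random/_generator.pyx", line 864, in numpy.random._generator.Generator.choice
ValueError: a must be a positive integer unless no samples are taken
```

View pics/crop.png

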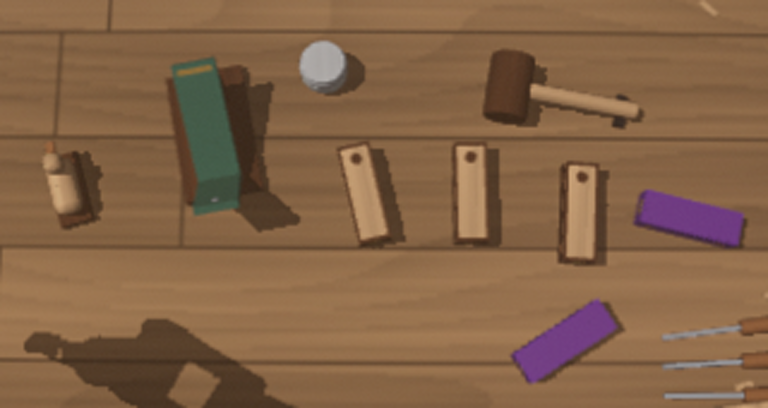

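The crop confirms three brown cases with pale lids. The purple ones are different things. I still need cleaner case boxes and the stand.

```bash
python3 - <<'E'
from h import *
f=pickle.load(open('top.pkl','rb'));W=cloud(f);im=f['pixels']
Z=(np.abs(W[...,2]-.042)<.006).astype(np.uint8)
n,l=cv2.connectedComponents(Z)
for u,v in((321,201),(366,200),(412,208)):
    w=W[l==l[v,u]];r=cv2.minAreaRect((w[:,:2]*1000).astype(np.float32));print('case',len(w),np.median(w,0).round(4),r)
for nm in('top','side'):
    f=pickle.load(open(nm+'.pkl','rb'));W=cloud(f);h=cv2.cvtColor(f['pixels'],cv2.COLOR_BGR2HSV)
    p=(176,255) if nm=='top' else (158,340)
    print(h[p]); 
    m=(np.abs(h[...,0].astype(int)-int(h[p][0]))<14)&(h[...,1]>60)
    m&=cv2.connectedComponents(m.astype(np.uint8))[1]==cv2.connectedComponents(m.astype(np.uint8))[1][p]
    w=W[m];w=w[np.isfinite(w).all(1)];print(nm,len(w),w.min(0),w.max(0))
    rng=np.random.default_rng(0);best=None
    for _ in range(300):
        q=w[rng.choice(len(w),3,False)];nn=np.cross(q[1]-q[0],q[2]-q[0]);L=np.linalg.norm(nn)
        if L<1e-6: continue
        nn/=L;i=np.abs((w-q[0])@nn)<.003
        if best is None or i.sum()>best.sum(): best=i
    q=w[best];c=q.mean(0);nn=np.linalg.svd(q-c)[2][2];nn*=np.sign(nn[2])
    ax=np.array([-nn[0],-nn[1],0]);ax/=np.linalg.norm(ax);x=ax*nn[2]+np.array([0,0,np.hypot(nn[0],nn[1])]);y=np.cross(nn,x)
    pr=(q-c)@np.c_[x,y];r=cv2.minAreaRect((pr*1000).astype(np.float32))
    print(best.sum(),'c',c,'tilt',np.degrees(np.arccos(nn[2])),'az',np.degrees(np.arctan2(ax[1],ax[0])),np.percentile(pr,[0,2,98,100],0).round(4).tolist(),r)
    o=w[~best];print('rest',len(o),o.min(0),o.max(0))
f=pickle.load(open('top.pkl','rb'));W=cloud(f)
for nm,(u,v,s) in dict(duck=(197,198,16),tin=(305,148,12),mal=(383,157,14)).items():
    w=W[v-s:v+s,u-s:u+s].reshape(-1,3);w=w[w[:,2]>.015];print(nm,w.min(0),w.max(0))
E
```

```text
case 548 [ 0.4969 -0.0346  0.0421] ((497.6969299316406, -34.45212936401367), (151.25390625, 50.506080627441406), 14.030935287475586)
case 560 [ 0.4975 -0.1948  0.0423] ((499.6255187988281, -195.43963623046875), (50.69507598876953, 150.82664489746094), 89.46519470214844)
case 555 [ 0.469  -0.359   0.0419] ((470.4360656738281, -358.6216735839844), (52.40678024291992, 151.45648193359375), 86.17153930664062)
[68 67 92]
top 701 [0.51678984 0.15521946 0.03460686] [0.65984384 0.23768134 0.12721314]
470 c [0.5881048  0.1952095  0.07942036] tilt 30.403772510501756 az 11.765693655946409 [[-0.0799, -0.0296], [-0.0757, -0.0279], [0.0746, 0.0279], [0.0767, 0.0295]] ((-1.7571868896484375, -0.32910919189453125), (58.414466857910156, 156.5057373046875), 89.47566986083984)
rest 231 [0.51678984 0.15878331 0.03460686] [0.65984384 0.23768134 0.12721314]
[ 76 106  84]
side 809 [0.45209894 0.13690862 0.02055934] [0.67835533 0.2366308  0.13809416]
554 c [0.59453144 0.19009211 0.0800614 ] tilt 29.311007996748405 az 11.598310534711981 [[-0.093, -0.0309], [-0.0801, -0.0283], [0.0749, 0.0327], [0.0919, 0.0346]] ((-0.3787994384765625, 1.9674415588378906), (65.14804077148438, 184.9129638671875), 89.62528991699219)
rest 255 [0.45209894 0.13690862 0.02055934] [0.67561078 0.2366308  0.13809416]
duck [0.45117225 0.37923558 0.01500298] [0.56275559 0.44249586 0.08225172]
tin [ 0.65741079 -0.00756769  0.01545563] [0.728806   0.06287339 0.0627381 ]
mal [ 0.60917637 -0.30989323  0.0168261 ] [ 0.70887315 -0.21495436  0.07369609]
```

```bash
cat >> h.py <<'E'
def go(pos,yaw,tilt=0,s=None):
    """world target -> shift (cm) / rotvec in current tool frame; yaw: heading (deg) of case x axis; tool x points opposite"""
    s=s or state();q=s['tool_rot'];Rc=R.from_quat([q[1],q[2],q[3],q[0]])
    Rt=R.from_euler('z',yaw,degrees=True)*R.from_euler('y',-tilt,degrees=True)*R.from_matrix(np.array([[-1,0,0],[0,1,0],[0,0,-1.]]))
    print('d',(Rc.inv().apply(np.array(pos)-s['tool_pos'])*100).round(2),'r',(Rc.inv()*Rt).as_rotvec().round(3))
E
python3 -c "
from h import *
go((.498,-.0345,.2),14)"
```

```text
d [-46.77 -44.96   4.49] r [-0.002 -0.001 -0.671]
```

Request:
{"api": "send_rows", "payload": {
  "steps": [
    {"translation": [-5,-4.8,0],"delta_rot": [0,0,-0.1],"jaw": 8.5},
    {"translation": [-8,-7.7,0],"delta_rot": [0,0,-0.2],"jaw": 8.5},
    {"translation": [-11.5,-11,0],"delta_rot": [0,0,-0.3],"jaw": 8.5},
    {"translation": [-15,-14.4,0],"delta_rot": [0,0,-0.4],"jaw": 8.5},
    {"translation": [-18.5,-17.8,0],"delta_rot": [0,0,-0.5],"jaw": 8.5},
    {"translation": [-22,-21.2,0],"delta_rot": [0,0,-0.6],"jaw": 8.5},
    {"translation": [-25.5,-24.6,0],"delta_rot": [0,0,-0.67],"jaw": 8.5},
    {"translation": [-29,-28,0],"delta_rot": [0,0,-0.67],"jaw": 8.5}
  ]
}}

```text
time: 0.9
tool_pos: [0.4057, 0.195, 0.245]
tool_rot: [0.0, -0.122, 0.993, -0.0]
contact_force: [0.7, 0.7, 0.1]
gripper_width: 0.996
grasp_force: 0.0
```

```bash
python3 -c "
from h import *
print(state()['time'],state()['tool_pos'],state()['joint_pos'])
go((.498,-.0345,.09),14)"
```

```text
0.9 [0.4056708  0.19496081 0.24499107] [ 2.82422580e-01 -3.87789396e-01  2.00227709e+00 -6.22360508e-05
  1.52697779e+00 -1.53318412e+00]
d [ -3.39 -24.5   15.5 ] r [-0.  0.  0.]
```

Request:
{"api": "send_rows", "payload": {
  "steps": [
    {"translation": [-0.7,-4.5,0],"delta_rot": [0,0,0],"jaw": 8.5},
    {"translation": [-1.3,-9,1],"delta_rot": [0,0,0],"jaw": 8.5},
    {"translation": [-2,-13.5,3],"delta_rot": [0,0,0],"jaw": 8.5},
    {"translation": [-2.5,-17.5,5.5],"delta_rot": [0,0,0],"jaw": 8.5},
    {"translation": [-3,-21,8.5],"delta_rot": [0,0,0],"jaw": 8.5},
    {"translation": [-3.4,-23.5,11.5],"delta_rot": [0,0,0],"jaw": 8.5},
    {"translation": [-3.4,-24.5,14],"delta_rot": [0,0,0],"jaw": 8.5},
    {"translation": [-3.4,-24.5,15.5],"delta_rot": [0,0,0],"jaw": 8.5}
  ]
}}

```text
time: 1.7
tool_pos: [0.4963, -0.0337, 0.0875]
tool_rot: [-0.002, -0.12, 0.993, 0.001]
contact_force: [-0.1, 1.2, -0.5]
gripper_width: 0.993
grasp_force: 0.0
```

Request:
{"api": "send_rows", "payload": {
  "steps": [
    {"translation": [0,0,2.5],"delta_rot": [0,0,0],"jaw": 8.5},
    {"translation": [0,0,5],"delta_rot": [0,0,0],"jaw": 8.5},
    {"translation": [0,0,6.8],"delta_rot": [0,0,0],"jaw": 8.5},
    {"translation": [0,0,6.8],"delta_rot": [0,0,0],"jaw": 4.5},
    {"translation": [0,0,6.8],"delta_rot": [0,0,0],"jaw": 4},
    {"translation": [0,0,6.8],"delta_rot": [0,0,0],"jaw": 4},
    {"translation": [0,0,6.8],"delta_rot": [0,0,0],"jaw": 4},
    {"translation": [0,0,6.8],"delta_rot": [0,0,0],"jaw": 4}
  ]
}}

```text
time: 2.5
tool_pos: [0.4991, -0.0328, 0.0241]
tool_rot: [0.002, -0.121, 0.993, -0.0]
contact_force: [-0.7, 0.3, 5.4]
gripper_width: 0.576
grasp_force: 65.8
```

Request:
{"api": "send_rows", "payload": {
  "steps": [
    {"translation": [0,0,-1],"delta_rot": [0,0,0],"jaw": 4},
    {"translation": [0,0,-2.5],"delta_rot": [0,0,0],"jaw": 4},
    {"translation": [0,0,-4],"delta_rot": [0,0,0],"jaw": 4},
    {"translation": [0,0,-5],"delta_rot": [0,0,0],"jaw": 4},
    {"translation": [0,0,-5],"delta_rot": [0,0,0],"jaw": 4},
    {"translation": [0,0,-5],"delta_rot": [0,0,0],"jaw": 4},
    {"translation": [0,0,-5],"delta_rot": [0,0,0],"jaw": 4},
    {"translation": [0,0,-5],"delta_rot": [0,0,0],"jaw": 4}
  ]
}}

```text
time: 3.3
tool_pos: [0.4968, -0.0326, 0.0712]
tool_rot: [-0.001, -0.121, 0.993, 0.0]
contact_force: [0.3, -0.1, -4.0]
gripper_width: 0.575
grasp_force: 64.7
```

```bash
python3 -c "
from h import *
s=state();print(s['time'],s['tool_pos'],s['contact_force'],s['ft_torque'],s['gripper_width'])"
```

```text
3.3 [ 0.49684317 -0.03255153  0.07124596] [ 0.26025735 -0.13507551 -4.04787008] [-0.02101499  0.04367768 -0.02858262] 0.5750311705983496
```

Case 1 reads 4.05 N, so it is the middle weight. I set it back and heft case 2.

Request:
{"api": "send_rows", "payload": {
  "steps": [
    {"translation": [0,0,2.5],"delta_rot": [0,0,0],"jaw": 4},
    {"translation": [0,0,4],"delta_rot": [0,0,0],"jaw": 4},
    {"translation": [0,0,4.8],"delta_rot": [0,0,0],"jaw": 4},
    {"translation": [0,0,4.9],"delta_rot": [0,0,0],"jaw": 4},
    {"translation": [0,0,4.9],"delta_rot": [0,0,0],"jaw": 8.5},
    {"translation": [0,0,4.9],"delta_rot": [0,0,0],"jaw": 8.5},
    {"translation": [0,0,4.9],"delta_rot": [0,0,0],"jaw": 8.5},
    {"translation": [0,0,0],"delta_rot": [0,0,0],"jaw": 8.5}
  ]
}}

```text
time: 4.1
tool_pos: [0.4922, -0.0316, 0.066]
tool_rot: [-0.007, -0.121, 0.993, 0.002]
contact_force: [0.4, -1.4, -0.2]
gripper_width: 0.999
grasp_force: 0.0
```

```bash
python3 -c "
from h import *
s=state();print(s['time'],s['tool_pos'],s['contact_force'],s['gripper_width'])
go((.5,-.1955,.09),-.5)"
```

```text
4.1 [ 0.4921528  -0.03163063  0.0660269 ] [ 0.44089302 -1.37161441 -0.15937525] 0.9989415347139461
d [  3.21 -16.08  -2.46] r [ 0.005 -0.014  0.252]
```

Request:
{"api": "send_rows", "payload": {
  "steps": [
    {"translation": [0.3,-1.5,-2],"delta_rot": [0,0,0.05],"jaw": 8.5},
    {"translation": [1.2,-5.5,-2.5],"delta_rot": [0,0,0.15],"jaw": 8.5},
    {"translation": [2.3,-10,-2.5],"delta_rot": [0,0,0.25],"jaw": 8.5},
    {"translation": [3.2,-14,-2],"delta_rot": [0,0,0.253],"jaw": 8.5},
    {"translation": [3.5,-15.8,-1],"delta_rot": [0,0,0.253],"jaw": 8.5},
    {"translation": [3.5,-15.8,1],"delta_rot": [0,0,0.253],"jaw": 8.5},
    {"translation": [3.5,-15.8,3.5],"delta_rot": [0,0,0.253],"jaw": 8.5},
    {"translation": [3.5,-15.8,4.9],"delta_rot": [0,0,0.253],"jaw": 8.5}
  ]
}}

```text
time: 4.9
tool_pos: [0.5009, -0.1943, 0.0216]
tool_rot: [-0.001, 0.005, 1.0, 0.001]
contact_force: [-0.5, 0.9, -0.4]
gripper_width: 0.992
grasp_force: 0.0
```

Request:
{"api": "send_rows", "payload": {
  "steps": [
    {"translation": [0,0,0.1],"delta_rot": [0,0,0],"jaw": 5},
    {"translation": [0,0,0.1],"delta_rot": [0,0,0],"jaw": 4},
    {"translation": [0,0,0.1],"delta_rot": [0,0,0],"jaw": 4},
    {"translation": [0,0,0.1],"delta_rot": [0,0,0],"jaw": 4},
    {"translation": [0,0,0.1],"delta_rot": [0,0,0],"jaw": 4},
    {"translation": [0,0,-1],"delta_rot": [0,0,0],"jaw": 4},
    {"translation": [0,0,-3],"delta_rot": [0,0,0],"jaw": 4},
    {"translation": [0,0,-5],"delta_rot": [0,0,0],"jaw": 4}
  ]
}}

```text
time: 5.7
tool_pos: [0.4993, -0.1929, 0.0715]
tool_rot: [-0.003, 0.005, 1.0, 0.002]
contact_force: [0.8, -0.2, -9.1]
gripper_width: 0.578
grasp_force: 64.7
```

Request:
{"api": "send_rows", "payload": {
  "steps": [
    {"translation": [0,0,0],"delta_rot": [0,0,0],"jaw": 4},
    {"translation": [0,0,0],"delta_rot": [0,0,0],"jaw": 4},
    {"translation": [0,0,0],"delta_rot": [0,0,0],"jaw": 4},
    {"translation": [0,0,0],"delta_rot": [0,0,0],"jaw": 4},
    {"translation": [0,0,0],"delta_rot": [0,0,0],"jaw": 4},
    {"translation": [0,0,0],"delta_rot": [0,0,0],"jaw": 4},
    {"translation": [0,0,0],"delta_rot": [0,0,0],"jaw": 4},
    {"translation": [0,0,0],"delta_rot": [0,0,0],"jaw": 4}
  ]
}}

```text
time: 6.5
tool_pos: [0.5018, -0.1945, 0.0733]
tool_rot: [-0.0, 0.005, 1.0, 0.0]
contact_force: [-0.4, -1.1, -8.1]
gripper_width: 0.573
grasp_force: 65.1
```

```bash
python3 -c "
from h import *
s=state();print(s['time'],s['tool_pos'],s['contact_force'],s['gripper_width'])
go((.47,-.3585,.09),-3.8)
go((.588,.193,.25),11.7,30)"
```

```text
6.5 [ 0.50176771 -0.19449116  0.07325732] [-0.36331649 -1.07764378 -8.10868774] 0.5728408412504505
d [  3.02 -16.43  -1.67] r [ 0.    -0.     0.057]
d [ -8.24  38.83 -17.67] r [-0.056 -0.522 -0.209]
```

Case 2 reads about 8.1 N, so it is the heaviest and case 3 must be the lightest. I carry case 2 to the stand.

```bash
cat >> h.py <<'E'
BO=np.array([.588,.193,.078]);BY=11.7
BR=(R.from_euler('z',BY,degrees=True)*R.from_euler('y',-30,degrees=True))
def bed(b,tz=.0225): return BO+BR.apply(np.array(b)+[0,0,tz])
def inbed(p): return BR.inv().apply(np.array(p)-BO)
E
python3 -c "
from h import *
p=bed((.008,0,.12));print(p);go(p,BY,30)"
```

```text
[0.52501463 0.17995636 0.20540862]
d [ -1.96  37.47 -13.21] r [-0.056 -0.522 -0.209]
```

Request:
{"api": "send_rows", "payload": {
  "steps": [
    {"translation": [0,0.5,-2],"delta_rot": [0,0,0],"jaw": 4},
    {"translation": [0,2.5,-5],"delta_rot": [-0.005,-0.05,-0.02],"jaw": 4},
    {"translation": [-0.3,5.5,-8],"delta_rot": [-0.01,-0.13,-0.05],"jaw": 4},
    {"translation": [-0.6,9,-11],"delta_rot": [-0.02,-0.21,-0.085],"jaw": 4},
    {"translation": [-0.9,12.5,-13.2],"delta_rot": [-0.03,-0.29,-0.12],"jaw": 4},
    {"translation": [-1.2,16,-13.2],"delta_rot": [-0.04,-0.37,-0.15],"jaw": 4},
    {"translation": [-1.4,19.5,-13.2],"delta_rot": [-0.05,-0.45,-0.18],"jaw": 4},
    {"translation": [-1.5,22.5,-13.2],"delta_rot": [-0.056,-0.522,-0.209],"jaw": 4}
  ]
}}

```text
time: 7.3
tool_pos: [0.5176, 0.0319, 0.2047]
tool_rot: [0.258, -0.099, 0.961, 0.027]
contact_force: [1.0, 0.6, -9.4]
gripper_width: 0.574
grasp_force: 65.8
```

```bash
python3 -c "
from h import *
f=grab_frame('wrist');cv2.imwrite('pics/w1.png',f['pixels']);pickle.dump(f,open('w1.pkl','wb'))
p=bed((.008,0,.12));s=state();print(s['tool_pos'],s['gripper_width'],inbed(s['tool_pos']));go(p,BY,30)"
```

```text
[0.5157968  0.03563531 0.20259978] 0.5727323955857737 [-0.02656694 -0.13945321  0.15921387]
d [-3.49 13.92  1.78] r [ 0.008 -0.     0.003]
```

View pics/w1.png

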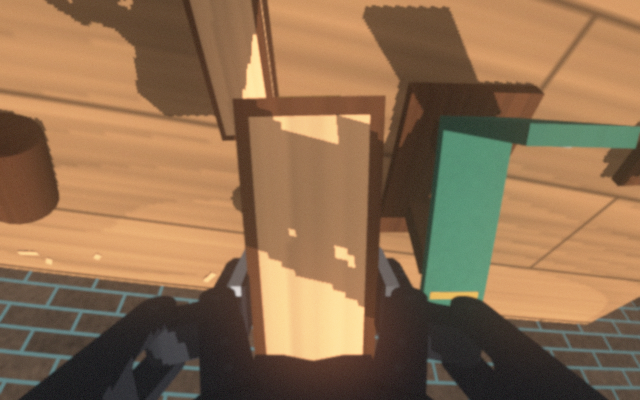

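The wrist view shows the held case squarely in the jaws at (310,230), with the bed at about (465,210) and the stop at (580,130). I refine the bed frame from this view.

```bash
python3 - <<'E'
from h import *
f=pickle.load(open('w1.pkl','rb'));W=cloud(f);h=cv2.cvtColor(f['pixels'],cv2.COLOR_BGR2HSV)
print(h[200,465],h[135,580])
g=(np.abs(h[...,0].astype(int)-78)<14)&(h[...,1]>90)
g=cv2.erode(g.astype(np.uint8),np.ones((3,3)))>0
g[:,:400]=0;g[310:]=0
B=BR.inv().apply(W.reshape(-1,3)-BO).reshape(W.shape)
for nm,(a,b,c,d) in dict(bed=(150,285,420,520),stop=(122,146,535,635)).items():
    m=np.zeros_like(g);m[a:b,c:d]=g[a:b,c:d];p=B[m];p=p[np.isfinite(p).all(1)]
    print(nm,len(p),np.percentile(p,[1,10,50,90,99],0).round(4).tolist())
    c=np.median(p,0);print(np.linalg.svd(p-p.mean(0))[2][2])
for v in(160,190,220,250,280):
    r=np.where(g[v])[0];print(v,r.min(),r.max(),B[v,r.min()+1].round(4),B[v,r.max()-1].round(4))
for v in(125,135,145):
    r=np.where(g[v,520:])[0]+520;print(v,r.min(),r.max(),B[v,r.min()+2].round(4),B[v,r.max()-2].round(4))
s=state();q=s['tool_rot'];Rc=R.from_quat([q[1],q[2],q[3],q[0]])
T=Rc.inv().apply(W.reshape(-1,3)-s['tool_pos']).reshape(W.shape)
for pt in((110,310),(230,240),(230,375),(200,310),(340,310),(103,270),(103,360)):print(pt,T[pt].round(4))
E
```

```text
[ 74 101 147] [ 70  80 143]
bed 6548 [[-0.0588, -0.0278, 0.0004], [-0.0502, -0.0233, 0.0011], [-0.0046, -0.0043, 0.002], [0.0569, 0.0165, 0.0029], [0.0746, 0.0265, 0.0036]]
[-2.44820381e-04 -6.32863496e-03 -9.99979944e-01]Traceback (most recent call last):
  File "<stdin>", line 10, in <module>
    return _quantile_unchecked(
        a, q, axis, out, overwrite_input, method, keepdims, weights)
    return _ureduce(a,
                    func=_quantile_ureduce_func,
    ...<5 lines>...
                    overwrite_input=overwrite_input,
                    method=method)
    r = func(a, **kwargs)
    result = _quantile(arr,
                       quantiles=q,
    ...<2 lines>...
                       out=out,
                       weights=wgt)
    slices_having_nans = np.isnan(arr[-1, ...])
                                  ~~~^^^^^^^^^
IndexError: index -1 is out of bounds for axis 0 with size 0
```

```bash
python3 - <<'E'
from h import *
f=pickle.load(open('w1.pkl','rb'));W=cloud(f);h=cv2.cvtColor(f['pixels'],cv2.COLOR_BGR2HSV)
g=(np.abs(h[...,0].astype(int)-74)<12)&(h[...,1]>65)
g[:,:400]=0;g[292:]=0
B=BR.inv().apply(W.reshape(-1,3)-BO).reshape(W.shape)
for v in(150,190,220,250,280):
    r=np.where(g[v])[0];print(v,r.min(),r.max(),B[v,r.min()+2].round(4),B[v,r.max()-2].round(4))
for c in(540,580,620):
    r=np.where(g[:200,c])[0];print(c,r.min(),r.max(),B[r.min()+1,c].round(4),B[(r.min()+r.max())//2,c].round(4),B[r.max()-1,c].round(4))
s=state();q=s['tool_rot'];Rc=R.from_quat([q[1],q[2],q[3],q[0]])
T=Rc.inv().apply(W.reshape(-1,3)-s['tool_pos']).reshape(W.shape)
for pt in((110,310),(230,240),(230,375),(200,310),(340,310),(103,270),(103,360)):print(pt,T[pt].round(4))
E
```

```text
150 437 509 [-0.0587 -0.0293 -0.001 ] [-0.0599  0.0308  0.0035]
190 433 502 [-0.0212 -0.0286 -0.0018] [-0.0224  0.0315  0.0019]
220 430 496 [nan nan nan] [0.0076 0.0313 0.0009]
250 427 491 [ 0.0384 -0.0292  0.0022] [0.0391 0.0315 0.0011]
280 424 485 [ 0.0711 -0.0289  0.0031] [0.0723 0.0306 0.0017]
540 123 144 [-0.0885 -0.0225  0.1171] [-0.0838 -0.0216  0.1171] [-0.0785 -0.0211  0.1179]
580 125 145 [-0.0878 -0.      0.1173] [-0.0831  0.0005  0.118 ] [-0.0781  0.0031  0.1162]
620 127 147 [-0.0873  0.0226  0.118 ] [-0.0823  0.0257  0.1161] [-0.0775  0.0264  0.1168]
(110, 310) [ 0.0687 -0.0047 -0.0214]
(230, 240) [-0.0957 -0.1068  0.2856]
(230, 375) [ 0.0259  0.0193 -0.0193]
(200, 310) [ 0.0381 -0.0047 -0.0215]
(340, 310) [-0.0216 -0.0049 -0.0215]
(103, 270) [ 0.0709 -0.0177 -0.0216]
(103, 360) [ 0.0709  0.0117 -0.0202]
```

```bash
sed -i 's/^BR=/BO=BO+R.from_euler("zy",[BY,-30],degrees=True).apply([-.001,.001,.0018])\nBR=/; s/tz=.0225/tz=.0215/' h.py
python3 -c "
from h import *
p=bed((.008,0,.12));print(p,BO,BR.apply([1,0,0]));go(p,BY,30)"
```

```text
[0.52358059 0.18083419 0.20551044] [0.58607635 0.19377644 0.07896784] [0.84803183 0.17561895 0.5       ]
d [-3.39 14.04  1.71] r [ 0.008 -0.     0.003]
```

Request:
{"api": "send_rows", "payload": {
  "steps": [
    {"translation": [-0.7,3,0.2],"delta_rot": [0.008,0,0],"jaw": 4},
    {"translation": [-1.5,6.5,0.5],"delta_rot": [0.008,0,0.003],"jaw": 4},
    {"translation": [-2.4,10,1],"delta_rot": [0.008,0,0.003],"jaw": 4},
    {"translation": [-3.1,12.7,1.5],"delta_rot": [0.008,0,0.003],"jaw": 4},
    {"translation": [-3.4,14,1.7],"delta_rot": [0.008,0,0.003],"jaw": 4},
    {"translation": [-3.4,14,1.7],"delta_rot": [0.008,0,0.003],"jaw": 4},
    {"translation": [-3.4,14,4.5],"delta_rot": [0.008,0,0.003],"jaw": 4},
    {"translation": [-3.4,14,7.5],"delta_rot": [0.008,0,0.003],"jaw": 4}
  ]
}}

```text
time: 8.15
tool_pos: [0.5567, 0.1806, 0.1582]
tool_rot: [0.259, -0.096, 0.961, 0.023]
contact_force: [-0.9, 0.4, -8.4]
gripper_width: 0.579
grasp_force: 67.6
```

Request:
{"api": "send_rows", "payload": {
  "steps": [
    {"translation": [0,0,2],"delta_rot": [0,0,0],"jaw": 4},
    {"translation": [0,0,3.5],"delta_rot": [0,0,0],"jaw": 4},
    {"translation": [0,0,4.8],"delta_rot": [0,0,0],"jaw": 4},
    {"translation": [0,0,5.2],"delta_rot": [0,0,0],"jaw": 4},
    {"translation": [0,0,5.2],"delta_rot": [0,0,0],"jaw": 4},
    {"translation": [0,0,5.2],"delta_rot": [0,0,0],"jaw": 4},
    {"translation": [0,0,5.2],"delta_rot": [0,0,0],"jaw": 4},
    {"translation": [0,0,5.2],"delta_rot": [0,0,0],"jaw": 4}
  ]
}}

```text
time: 8.95
tool_pos: [0.582, 0.1859, 0.1134]
tool_rot: [0.259, -0.096, 0.961, 0.023]
contact_force: [-0.5, -0.0, -9.5]
gripper_width: 0.578
grasp_force: 67.3
```

```bash
python3 -c "
from h import *
s=state();print(s['time'],inbed(s['tool_pos'])-[0,0,.0215],s['contact_force'],s['gripper_width']);go(bed((.003,0,0)),BY,30)"
```

```text
8.95 [ 0.01232948 -0.00688744  0.01111177] [-0.50491751 -0.04548166 -9.47808867] 0.5777540592291347
d [0.94 0.69 1.1 ] r [-0.008  0.002 -0.003]
```

Request:
{"api": "send_rows", "payload": {
  "steps": [
    {"translation": [0.3,0.3,0],"delta_rot": [-0.008,0,0],"jaw": 4},
    {"translation": [0.6,0.7,0],"delta_rot": [-0.008,0,0],"jaw": 4},
    {"translation": [0.9,0.7,0.3],"delta_rot": [-0.008,0,0],"jaw": 4},
    {"translation": [0.9,0.7,0.6],"delta_rot": [-0.008,0,0],"jaw": 4},
    {"translation": [0.9,0.7,0.8],"delta_rot": [-0.008,0,0],"jaw": 4},
    {"translation": [0.9,0.7,0.9],"delta_rot": [-0.008,0,0],"jaw": 4},
    {"translation": [0.9,0.7,0.9],"delta_rot": [-0.008,0,0],"jaw": 4},
    {"translation": [0.9,0.7,0.9],"delta_rot": [-0.008,0,0],"jaw": 4}
  ]
}}

```text
time: 9.75
tool_pos: [0.5765, 0.192, 0.1]
tool_rot: [0.257, -0.097, 0.961, 0.027]
contact_force: [-9.7, -1.2, -1.5]
gripper_width: 0.574
grasp_force: 68.6
```

```bash
python3 -c "
from h import *
s=state();print(s['time'],inbed(s['tool_pos'])-[0,0,.0215],s['contact_force'],s['gripper_width']);go(bed((.003,0,0)),BY,30)"
```

```text
9.75 [0.00205245 0.00019671 0.00159152] [-9.67796508 -1.19412122 -1.52853252] 0.574380377731299
d [-0.1  -0.02  0.16] r [-0.    -0.002 -0.003]
```

Contact with the bed is clear, so I release and back off.

Request:
{"api": "send_rows", "payload": {
  "steps": [
    {"translation": [0,0,-0.1],"delta_rot": [0,0,0],"jaw": 5.2},
    {"translation": [0,0,-0.1],"delta_rot": [0,0,0],"jaw": 6},
    {"translation": [0,0,-0.1],"delta_rot": [0,0,0],"jaw": 7},
    {"translation": [0,0,-0.1],"delta_rot": [0,0,0],"jaw": 7},
    {"translation": [0,0,-2],"delta_rot": [0,0,0],"jaw": 7},
    {"translation": [0,0,-5],"delta_rot": [0,0,0],"jaw": 7},
    {"translation": [0,0,-9],"delta_rot": [0,0,0],"jaw": 7},
    {"translation": [0,0,-13],"delta_rot": [0,0,0],"jaw": 7}
  ]
}}

```text
time: 10.55
tool_pos: [0.5129, 0.1787, 0.2138]
tool_rot: [0.258, -0.097, 0.961, 0.027]
contact_force: [0.8, -0.5, 0.2]
gripper_width: 0.821
grasp_force: 0.0
```

```bash
python3 -c "
from h import *
f=grab_frame('wrist');pickle.dump(f,open('w2.pkl','wb'));cv2.imwrite('pics/w2.png',f['pixels'])
s=state();print(s['time'],s['tool_pos'],inbed(s['tool_pos']),s['contact_force']);go((.498,-.0335,.15),14)
W=cloud(grab_frame('top'));Z=(np.abs(W[...,2]-.042)<.006).astype(np.uint8);n,l=cv2.connectedComponents(Z)
for u,v in((321,201),(412,208)):
    w=W[l==l[v,u]];print(len(w),cv2.minAreaRect((w[:,:2]*1000).astype(np.float32)))
"
```

```text
10.6 [0.5143709  0.17933222 0.22253983] [0.00844082 0.00039685 0.16090935] [3.72920265 3.3381434  4.2458057 ]
d [  8.74 -20.53   3.21] r [-0.01   0.537 -0.042]
252948 ((1389.364990234375, -93.60791015625), (2225.6005859375, 3687.075439453125), 25.396041870117188)
569 ((469.41961669921875, -359.1299133300781), (52.55463790893555, 151.04283142089844), 87.19270324707031)
```

View pics/w2.png

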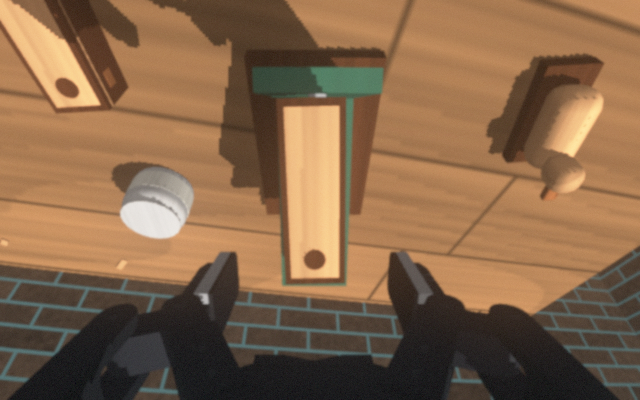

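The case lies flat on the bed at (315,190), with its end at the stop, a few mm left of the bed's centre line. Next is the middle-weight case 1.

```bash
python3 -c "
from h import *
f=pickle.load(open('w2.pkl','rb'));W=cloud(f);B=BR.inv().apply(W.reshape(-1,3)-BO).reshape(W.shape)
m=np.abs(B[...,2]-.042)<.006;l=cv2.connectedComponents(m.astype(np.uint8))[1];p=B[l==l[190,315]]
r=cv2.minAreaRect((p[:,:2]*1000).astype(np.float32));print(len(p),np.median(p,0),r)
print(np.percentile(p,[1,99],0))
go((.4975,-.0335,.12),14)"
```

```text
12060 [-0.00981539  0.00022827  0.04270947] ((0.31351470947265625, 0.03928184509277344), (150.81509399414062, 50.18324661254883), 1.1340411901474)
[[-0.07375864 -0.02482027  0.04101204]
 [ 0.07307614  0.02464495  0.04443396]]
d [ 10.36 -20.52   5.57] r [-0.01   0.538 -0.042]
```

Request:
{"api": "send_rows", "payload": {
  "steps": [
    {"translation": [0,-3.5,-0.5],"delta_rot": [0,0.02,0],"jaw": 8.5},
    {"translation": [0.5,-7.5,-0.5],"delta_rot": [0,0.1,-0.01],"jaw": 8.5},
    {"translation": [2,-11.5,0],"delta_rot": [0,0.2,-0.02],"jaw": 8.5},
    {"translation": [4,-15,1],"delta_rot": [-0.005,0.3,-0.03],"jaw": 8.5},
    {"translation": [6.5,-18,2.5],"delta_rot": [-0.01,0.4,-0.04],"jaw": 8.5},
    {"translation": [9,-20,4.5],"delta_rot": [-0.01,0.5,-0.042],"jaw": 8.5},
    {"translation": [10.3,-20.5,5.5],"delta_rot": [-0.01,0.538,-0.042],"jaw": 8.5},
    {"translation": [10.3,-20.5,5.5],"delta_rot": [-0.01,0.538,-0.042],"jaw": 8.5}
  ]
}}

```text
time: 11.45
tool_pos: [0.4926, -0.0347, 0.1098]
tool_rot: [-0.01, -0.121, 0.993, 0.0]
contact_force: [0.1, -0.2, -0.6]
gripper_width: 0.992
grasp_force: 0.0
```

```bash
python3 -c "
from h import *
f=grab_frame('wrist');W=cloud(f)
m=np.abs(W[...,2]-.042)<.006;n,l,st,ce=cv2.connectedComponentsWithStats(m.astype(np.uint8))
for i in range(1,n):
    if st[i,4]>3000:
        p=W[l==i];print(st[i,4],cv2.minAreaRect((p[:,:2]*1000).astype(np.float32)))
s=state();print(s['time'],s['tool_pos']);go((.4975,-.0335,.0225),14)"
```

```text
16604 ((499.04534912109375, -32.60706329345703), (150.58224487304688, 50.286102294921875), 13.97213077545166)
11.5 [ 0.49355898 -0.03426743  0.11161358]
d [-0.54 -0.04  8.9 ] r [ 0.002 -0.016 -0.001]
```

Request:
{"api": "send_rows", "payload": {
  "steps": [
    {"translation": [-0.4,0.1,2],"delta_rot": [0,-0.01,0],"jaw": 8.5},
    {"translation": [-0.4,0.1,5],"delta_rot": [0,-0.01,0],"jaw": 8.5},
    {"translation": [-0.4,0.1,7.5],"delta_rot": [0,-0.01,0],"jaw": 8.5},
    {"translation": [-0.4,0.1,8],"delta_rot": [0,-0.01,0],"jaw": 8.5},
    {"translation": [-0.4,0.1,8],"delta_rot": [0,-0.01,0],"jaw": 8.5},
    {"translation": [-0.4,0.1,8],"delta_rot": [0,-0.01,0],"jaw": 8.5},
    {"translation": [-0.4,0.1,8],"delta_rot": [0,-0.01,0],"jaw": 8.5},
    {"translation": [-0.4,0.1,8],"delta_rot": [0,-0.01,0],"jaw": 8.5}
  ]
}}

```text
time: 12.3
tool_pos: [0.4977, -0.0326, 0.0346]
tool_rot: [-0.001, -0.122, 0.993, -0.0]
contact_force: [-0.3, 0.0, 0.4]
gripper_width: 0.995
grasp_force: 0.0
```

```bash
python3 -c "
from h import *
s=state();print(s['time'],s['tool_pos']);go((.499,-.0326,.0225),14)"
```

```text
12.3 [ 0.49770483 -0.03264501  0.03460915]
d [-0.13 -0.03  1.21] r [-0.001 -0.001 -0.   ]
```

Request:
{"api": "send_rows", "payload": {
  "steps": [
    {"translation": [-0.1,0,0.8],"delta_rot": [0,0,0],"jaw": 8.5},
    {"translation": [-0.1,0,1.2],"delta_rot": [0,0,0],"jaw": 6},
    {"translation": [-0.1,0,1.2],"delta_rot": [0,0,0],"jaw": 4},
    {"translation": [-0.1,0,1.2],"delta_rot": [0,0,0],"jaw": 4},
    {"translation": [-0.1,0,1.2],"delta_rot": [0,0,0],"jaw": 4},
    {"translation": [-0.1,0,1.2],"delta_rot": [0,0,0],"jaw": 4},
    {"translation": [-0.1,0,0.2],"delta_rot": [0,0,0],"jaw": 4},
    {"translation": [-0.1,0,-2.5],"delta_rot": [0,0,0],"jaw": 4}
  ]
}}

```text
time: 13.1
tool_pos: [0.4944, -0.0315, 0.0554]
tool_rot: [-0.006, -0.122, 0.993, 0.001]
contact_force: [-0.5, -0.7, -4.3]
gripper_width: 0.576
grasp_force: 64.1
```

Request:
{"api": "send_rows", "payload": {
  "steps": [
    {"translation": [0,0,-3],"delta_rot": [0,0,0],"jaw": 4},
    {"translation": [0,0,-6.5],"delta_rot": [0,0,0],"jaw": 4},
    {"translation": [0,0,-10],"delta_rot": [0,-0.05,0],"jaw": 4},
    {"translation": [0,0,-13.5],"delta_rot": [0,-0.15,0],"jaw": 4},
    {"translation": [0,0,-17],"delta_rot": [0,-0.25,0],"jaw": 4},
    {"translation": [0,0,-19.5],"delta_rot": [0,-0.35,0],"jaw": 4},
    {"translation": [0,0,-20],"delta_rot": [0,-0.45,0],"jaw": 4},
    {"translation": [0,0,-20],"delta_rot": [0,-0.52,0],"jaw": 4}
  ]
}}

```text
time: 13.9
tool_pos: [0.498, -0.0322, 0.2601]
tool_rot: [0.255, -0.118, 0.959, 0.031]
contact_force: [0.0, 0.8, -4.7]
gripper_width: 0.575
grasp_force: 64.4
```

```bash
python3 -c "
from h import *
s=state();print(s['time'],s['tool_pos'],s['contact_force'],s['gripper_width'],inbed(s['tool_pos']));go(bed((.006,0,.14)),BY,30)"
```

```text
13.9 [ 0.49795327 -0.03222717  0.26006943] [ 0.02608394  0.7761965  -4.72294218] 0.5745751802625895 [-0.0238709  -0.20343765  0.22289997]
d [-3.73 20.1   6.51] r [ 0.019 -0.003  0.036]
```

Request:
{"api": "send_rows", "payload": {
  "steps": [
    {"translation": [-0.5,3,1],"delta_rot": [0.01,0,0.01],"jaw": 4},
    {"translation": [-1.2,7,2],"delta_rot": [0.019,0,0.02],"jaw": 4},
    {"translation": [-2,11,3.5],"delta_rot": [0.019,0,0.036],"jaw": 4},
    {"translation": [-2.9,15,5],"delta_rot": [0.019,0,0.036],"jaw": 4},
    {"translation": [-3.5,18.5,6],"delta_rot": [0.019,0,0.036],"jaw": 4},
    {"translation": [-3.7,20,6.5],"delta_rot": [0.019,0,0.036],"jaw": 4},
    {"translation": [-3.7,20,6.5],"delta_rot": [0.019,0,0.036],"jaw": 4},
    {"translation": [-3.7,20,9],"delta_rot": [0.019,0,0.036],"jaw": 4}
  ]
}}

```text
time: 14.7
tool_pos: [0.5254, 0.181, 0.2017]
tool_rot: [0.256, -0.099, 0.961, 0.027]
contact_force: [1.8, -0.0, -3.2]
gripper_width: 0.582
grasp_force: 64.9
```

Request:
{"api": "send_rows", "payload": {
  "steps": [
    {"translation": [0,0,2],"delta_rot": [0,0,0],"jaw": 4},
    {"translation": [0,0,4],"delta_rot": [0,0,0],"jaw": 4},
    {"translation": [0,0,5.5],"delta_rot": [0,0,0],"jaw": 4},
    {"translation": [0,0,6],"delta_rot": [0,0,0],"jaw": 4},
    {"translation": [0,0,6],"delta_rot": [0,0,0],"jaw": 4},
    {"translation": [0,0,6],"delta_rot": [0,0,0],"jaw": 4},
    {"translation": [0,0,6],"delta_rot": [0,0,0],"jaw": 4},
    {"translation": [0,0,6],"delta_rot": [0,0,0],"jaw": 4}
  ]
}}

```text
time: 15.5
tool_pos: [0.5537, 0.1865, 0.1472]
tool_rot: [0.255, -0.098, 0.962, 0.027]
contact_force: [0.2, 0.0, -4.5]
gripper_width: 0.574
grasp_force: 64.5
```

```bash
python3 -c "
from h import *
s=state();print(s['time'],s['contact_force'],s['gripper_width'],inbed(s['tool_pos'])-[0,0,.0215]);go(bed((.002,0,.042)),BY,30)"
```

```text
15.5 [ 0.17471543  0.02562185 -4.54928765] 0.5738086161897056 [ 0.0053347  -0.00052793  0.05415234]
d [0.33 0.05 1.22] r [ 0.001 -0.006 -0.002]
```

Request:
{"api": "send_rows", "payload": {
  "steps": [
    {"translation": [0.2,0.05,0.3],"delta_rot": [0,0,0],"jaw": 4},
    {"translation": [0.3,0.05,0.6],"delta_rot": [0,0,0],"jaw": 4},
    {"translation": [0.3,0.05,0.8],"delta_rot": [0,0,0],"jaw": 4},
    {"translation": [0.3,0.05,0.9],"delta_rot": [0,0,0],"jaw": 4},
    {"translation": [0.3,0.05,1.0],"delta_rot": [0,0,0],"jaw": 4},
    {"translation": [0.3,0.05,1.0],"delta_rot": [0,0,0],"jaw": 4},
    {"translation": [0.3,0.05,1.0],"delta_rot": [0,0,0],"jaw": 4},
    {"translation": [0.3,0.05,1.0],"delta_rot": [0,0,0],"jaw": 4}
  ]
}}

```text
time: 16.3
tool_pos: [0.5556, 0.1875, 0.1359]
tool_rot: [0.254, -0.098, 0.962, 0.027]
contact_force: [0.3, 0.2, -4.2]
gripper_width: 0.578
grasp_force: 64.5
```

```bash
python3 -c "
from h import *
s=state();print(s['time'],s['contact_force'],BR.inv().apply(s['contact_force']),s['gripper_width'],inbed(s['tool_pos'])-[0,0,.0215])"
```

```text
16.3 [ 0.2658954   0.24362498 -4.21064619] [-1.83705017  0.18464293 -3.80141401] 0.5779158496209008 [1.53642526e-03 4.89042776e-05 4.33758980e-02]
```

Not in contact yet, so I ease down a little more.

Request:
{"api": "send_rows", "payload": {
  "steps": [
    {"translation": [0,0,0.05],"delta_rot": [0,0,0],"jaw": 4},
    {"translation": [0,0,0.1],"delta_rot": [0,0,0],"jaw": 4},
    {"translation": [0,0,0.15],"delta_rot": [0,0,0],"jaw": 4},
    {"translation": [0,0,0.2],"delta_rot": [0,0,0],"jaw": 4},
    {"translation": [0,0,0.2],"delta_rot": [0,0,0],"jaw": 4},
    {"translation": [0,0,0.2],"delta_rot": [0,0,0],"jaw": 4},
    {"translation": [0,0,0.2],"delta_rot": [0,0,0],"jaw": 4},
    {"translation": [0,0,0.2],"delta_rot": [0,0,0],"jaw": 4}
  ]
}}

```text
time: 17.1
tool_pos: [0.5565, 0.1877, 0.1341]
tool_rot: [0.254, -0.098, 0.962, 0.027]
contact_force: [0.3, -0.7, -4.5]
gripper_width: 0.574
grasp_force: 64.5
```

```bash
python3 -c "
from h import *
s=state();print(s['time'],s['contact_force'],BR.inv().apply(s['contact_force']),s['gripper_width'],inbed(s['tool_pos'])-[0,0,.0215])"
```

```text
17.1 [ 0.28509232 -0.66032615 -4.4981215 ] [-2.12325917 -0.70441953 -3.96811907] 0.5743827074480878 [1.41543174e-03 7.24126085e-05 4.13230756e-02]
```

Request:
{"api": "send_rows", "payload": {
  "steps": [
    {"translation": [0,0,0.05],"delta_rot": [0,0,0],"jaw": 4},
    {"translation": [0,0,0.1],"delta_rot": [0,0,0],"jaw": 4},
    {"translation": [0,0,0.1],"delta_rot": [0,0,0],"jaw": 4},
    {"translation": [0,0,0.15],"delta_rot": [0,0,0],"jaw": 4},
    {"translation": [0,0,0.2],"delta_rot": [0,0,0],"jaw": 4},
    {"translation": [0,0,0.2],"delta_rot": [0,0,0],"jaw": 4},
    {"translation": [0,0,0.2],"delta_rot": [0,0,0],"jaw": 4},
    {"translation": [0,0,0.2],"delta_rot": [0,0,0],"jaw": 4}
  ]
}}

```text
time: 17.9
tool_pos: [0.5569, 0.1878, 0.1333]
tool_rot: [0.253, -0.098, 0.962, 0.027]
contact_force: [-16.3, -3.6, 7.6]
gripper_width: 0.581
grasp_force: 67.1
```

```bash
python3 -c "
from h import *
s=state();print(s['time'],s['contact_force'],BR.inv().apply(s['contact_force']),s['gripper_width'],inbed(s['tool_pos'])-[0,0,.0215])
f=grab_frame('side');W=cloud(f);cv2.imwrite('pics/s3.png',cv2.resize(f['pixels'][90:210,250:410],None,fx=4,fy=4))"
```

```text
17.9 [-16.34519247  -3.61260359   7.63269105] [-10.6793396   -0.22294647  14.97919206] 0.5805452442891087 [0.00143747 0.00010171 0.04044076]
```

View pics/s3.png

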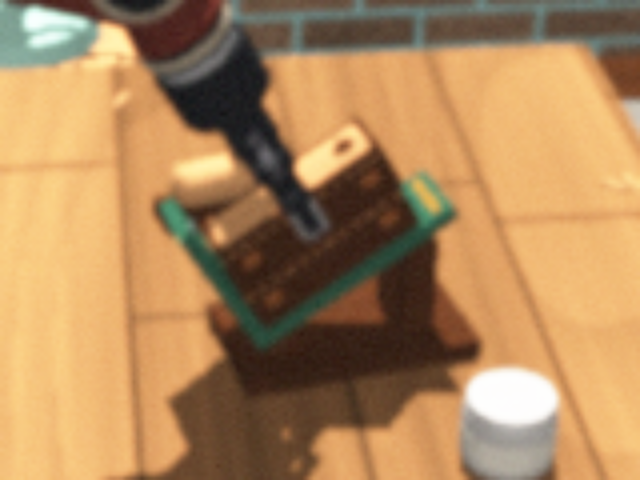

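Contact is firm, about 19 N normal. The side crop shows the second case lying flush on the first at (300,215), with its end near the stop. I back off 1.5 mm and release.

Request:
{"api": "send_rows", "payload": {
  "steps": [
    {"translation": [0,0,-0.1],"delta_rot": [0,0,0],"jaw": 4},
    {"translation": [0,0,-0.1],"delta_rot": [0,0,0],"jaw": 5.2},
    {"translation": [0,0,-0.1],"delta_rot": [0,0,0],"jaw": 6.5},
    {"translation": [0,0,-0.1],"delta_rot": [0,0,0],"jaw": 7},
    {"translation": [0,0,-2],"delta_rot": [0,0,0],"jaw": 7},
    {"translation": [0,0,-5],"delta_rot": [0,0,0],"jaw": 7},
    {"translation": [0,0,-9],"delta_rot": [0,0,0],"jaw": 7},
    {"translation": [0,0,-11],"delta_rot": [0,0,0],"jaw": 7}
  ]
}}

```text
time: 18.75
tool_pos: [0.505, 0.177, 0.2322]
tool_rot: [0.257, -0.098, 0.961, 0.027]
contact_force: [0.1, -0.0, 0.7]
gripper_width: 0.819
grasp_force: 0.0
```

```bash
python3 -c "
from h import *
f=grab_frame('wrist');W=cloud(f);B=BR.inv().apply(W.reshape(-1,3)-BO).reshape(W.shape)
m=np.abs(B[...,2]-.084)<.008;n,l,st,ce=cv2.connectedComponentsWithStats(m.astype(np.uint8))
i=1+np.argmax(st[1:,4]);p=B[l==i];print(len(p),np.median(p,0),cv2.minAreaRect((p[:,:2]*1000).astype(np.float32)))
s=state();print(s['time'],s['tool_pos'],inbed(s['tool_pos']))
go((.5,-.1,.25),0,0);go((.4697,-.359,.12),-3.5)"
```

```text
14415 [-0.01124426  0.00038422  0.08469746] ((-0.44927215576171875, 0.6513023376464844), (60.3388557434082, 150.6302032470703), 89.65676879882812)
18.8 [0.50556917 0.17719424 0.23523752] [6.95004622e-03 8.81703064e-05 1.76432074e-01]
d [  4.56 -27.03  -4.41] r [0.055 0.524 0.199]
d [ 18.16 -51.8    2.67] r [0.071 0.523 0.258]
```

Request:
{"api": "send_rows", "payload": {
  "steps": [
    {"translation": [0,-3,-1],"delta_rot": [0,0.02,0],"jaw": 8.5},
    {"translation": [0.5,-7,-2],"delta_rot": [0.01,0.1,0.03],"jaw": 8.5},
    {"translation": [1.2,-11,-3],"delta_rot": [0.02,0.2,0.07],"jaw": 8.5},
    {"translation": [2,-15,-3.5],"delta_rot": [0.03,0.3,0.11],"jaw": 8.5},
    {"translation": [3,-19,-4],"delta_rot": [0.04,0.4,0.15],"jaw": 8.5},
    {"translation": [4,-23,-4.4],"delta_rot": [0.05,0.48,0.18],"jaw": 8.5},
    {"translation": [4.5,-27,-4.4],"delta_rot": [0.055,0.524,0.2],"jaw": 8.5},
    {"translation": [4.5,-27,-4.4],"delta_rot": [0.055,0.524,0.2],"jaw": 8.5}
  ]
}}

```text
time: 19.6
tool_pos: [0.5003, -0.1039, 0.2423]
tool_rot: [-0.006, 0.003, 1.0, -0.001]
contact_force: [-0.8, 0.0, 0.3]
gripper_width: 0.997
grasp_force: 0.0
```

```bash
python3 -c "
from h import *
s=state();print(s['time'],s['tool_pos']);go((.4697,-.359,.11),-3.5)"
```

```text
19.6 [ 0.50027428 -0.10387793  0.24225022]
d [  2.73 -25.5   13.32] r [-0.003 -0.012  0.054]
```

Request:
{"api": "send_rows", "payload": {
  "steps": [
    {"translation": [0.5,-4.5,0],"delta_rot": [0,0,0.02],"jaw": 8.5},
    {"translation": [1,-9,1.5],"delta_rot": [0,0,0.04],"jaw": 8.5},
    {"translation": [1.5,-13.5,4],"delta_rot": [0,0,0.055],"jaw": 8.5},
    {"translation": [2,-18,7],"delta_rot": [0,0,0.055],"jaw": 8.5},
    {"translation": [2.5,-22,10],"delta_rot": [0,0,0.055],"jaw": 8.5},
    {"translation": [2.7,-25,12.5],"delta_rot": [0,0,0.055],"jaw": 8.5},
    {"translation": [2.7,-25.5,13.5],"delta_rot": [0,0,0.055],"jaw": 8.5},
    {"translation": [2.7,-25.5,13.5],"delta_rot": [0,0,0.055],"jaw": 8.5}
  ]
}}

```text
time: 20.4
tool_pos: [0.4696, -0.3542, 0.1063]
tool_rot: [-0.006, 0.029, 1.0, 0.001]
contact_force: [0.1, 1.3, -0.1]
gripper_width: 0.994
grasp_force: 0.0
```

```bash
python3 -c "
from h import *
f=grab_frame('wrist');W=cloud(f)
m=np.abs(W[...,2]-.042)<.006;n,l,st,ce=cv2.connectedComponentsWithStats(m.astype(np.uint8))
for i in range(1,n):
    if st[i,4]>3000:
        p=W[l==i];print(st[i,4],ce[i],cv2.minAreaRect((p[:,:2]*1000).astype(np.float32)))
s=state();print(s['time'],s['tool_pos']);go((.4697,-.359,.0225),-3.5)"
```

```text
17411 [306.4060077  214.62782149] ((472.4708251953125, -358.2864074707031), (50.31986618041992, 150.72996520996094), 86.79086303710938)
12594 [ 84.37422582 233.19183738] ((468.14910888671875, -507.4173889160156), (116.13819122314453, 52.659706115722656), 76.59069061279297)
20.45 [ 0.47052892 -0.35414106  0.10819689]
d [-0.04 -0.49  8.57] r [-0.    -0.011  0.005]
```

Request:
{"api": "send_rows", "payload": {
  "steps": [
    {"translation": [-0.1,-0.4,1],"delta_rot": [0,-0.01,0],"jaw": 8.5},
    {"translation": [-0.1,-0.4,3.5],"delta_rot": [0,-0.01,0],"jaw": 8.5},
    {"translation": [-0.1,-0.4,6],"delta_rot": [0,-0.01,0],"jaw": 8.5},
    {"translation": [-0.1,-0.4,7.5],"delta_rot": [0,-0.01,0],"jaw": 8.5},
    {"translation": [-0.1,-0.4,7.5],"delta_rot": [0,-0.01,0],"jaw": 8.5},
    {"translation": [-0.1,-0.4,7.5],"delta_rot": [0,-0.01,0],"jaw": 8.5},
    {"translation": [-0.1,-0.4,7.5],"delta_rot": [0,-0.01,0],"jaw": 8.5},
    {"translation": [-0.1,-0.4,7.5],"delta_rot": [0,-0.01,0],"jaw": 8.5}
  ]
}}

```text
time: 21.25
tool_pos: [0.4715, -0.36, 0.0359]
tool_rot: [0.001, 0.028, 1.0, -0.002]
contact_force: [0.6, -0.1, 0.2]
gripper_width: 0.992
grasp_force: 0.0
```

```bash
python3 -c "
from h import *
s=state();print(s['time'],s['tool_pos']);go((.4715,-.3587,.0225),-3.2)"
```

```text
21.25 [ 0.47154649 -0.36002485  0.03591488]
d [0.02 0.14 1.34] r [-0.004  0.002 -0.001]
```

Request:
{"api": "send_rows", "payload": {
  "steps": [
    {"translation": [0,0.1,0.8],"delta_rot": [0,0,0],"jaw": 8.5},
    {"translation": [0,0.1,1.35],"delta_rot": [0,0,0],"jaw": 6},
    {"translation": [0,0.1,1.35],"delta_rot": [0,0,0],"jaw": 4},
    {"translation": [0,0.1,1.35],"delta_rot": [0,0,0],"jaw": 4},
    {"translation": [0,0.1,1.35],"delta_rot": [0,0,0],"jaw": 4},
    {"translation": [0,0.1,1.35],"delta_rot": [0,0,0],"jaw": 4},
    {"translation": [0,0.1,0.3],"delta_rot": [0,0,0],"jaw": 4},
    {"translation": [0,0.1,-2.5],"delta_rot": [0,0,0],"jaw": 4}
  ]
}}

```text
time: 22.05
tool_pos: [0.4686, -0.3562, 0.0567]
tool_rot: [-0.003, 0.028, 1.0, 0.001]
contact_force: [-0.2, 0.6, -2.1]
gripper_width: 0.577
grasp_force: 63.7
```

Request:
{"api": "send_rows", "payload": {
  "steps": [
    {"translation": [0,0,-3],"delta_rot": [0,0,0],"jaw": 4},
    {"translation": [0,0,-6.5],"delta_rot": [0,0,0],"jaw": 4},
    {"translation": [0,1,-10],"delta_rot": [0,0,0],"jaw": 4},
    {"translation": [0,3,-14],"delta_rot": [0,0,0],"jaw": 4},
    {"translation": [0,6,-18],"delta_rot": [0,0,0],"jaw": 4},
    {"translation": [0,9,-21],"delta_rot": [0,0,0],"jaw": 4},
    {"translation": [0,12,-22],"delta_rot": [0,0,0],"jaw": 4},
    {"translation": [0,15,-22],"delta_rot": [0,0,0],"jaw": 4}
  ]
}}

```text
time: 22.85
tool_pos: [0.48, -0.2074, 0.2831]
tool_rot: [0.003, 0.028, 1.0, -0.003]
contact_force: [-0.3, -0.3, -2.0]
gripper_width: 0.575
grasp_force: 63.8
```

```bash
python3 -c "
from h import *
s=state();print(s['time'],s['tool_pos'],s['contact_force'],s['gripper_width']);go(bed((.006,-.15,.17)),BY,30)"
```

```text
22.85 [ 0.47996292 -0.20744121  0.28314218] [-0.26390159 -0.30105271 -2.02011854] 0.5746835174325897
d [-3.42 23.85  3.44] r [-0.074 -0.515 -0.253]
```

Its weight reads 2 N, the lightest as expected.

Request:
{"api": "send_rows", "payload": {
  "steps": [
    {"translation": [-0.4,3,0.3],"delta_rot": [-0.01,-0.06,-0.03],"jaw": 4},
    {"translation": [-0.9,6.5,0.8],"delta_rot": [-0.02,-0.14,-0.07],"jaw": 4},
    {"translation": [-1.4,10,1.3],"delta_rot": [-0.03,-0.22,-0.11],"jaw": 4},
    {"translation": [-1.9,13.5,1.8],"delta_rot": [-0.04,-0.3,-0.15],"jaw": 4},
    {"translation": [-2.4,17,2.4],"delta_rot": [-0.055,-0.38,-0.19],"jaw": 4},
    {"translation": [-2.9,20.5,3],"delta_rot": [-0.065,-0.46,-0.225],"jaw": 4},
    {"translation": [-3.4,23.8,3.4],"delta_rot": [-0.074,-0.515,-0.253],"jaw": 4},
    {"translation": [-3.4,23.8,3.4],"delta_rot": [-0.074,-0.515,-0.253],"jaw": 4}
  ]
}}

```text
time: 23.65
tool_pos: [0.5246, 0.0308, 0.2426]
tool_rot: [0.254, -0.1, 0.962, 0.03]
contact_force: [-0.1, -0.5, -1.9]
gripper_width: 0.575
grasp_force: 63.9
```

```bash
python3 -c "
from h import *
s=state();print(s['time'],inbed(s['tool_pos']));go(bed((.006,0,.14)),BY,30)"
```

```text
23.65 [ 0.00102199 -0.14716448  0.18834858]
d [-0.53 14.69  2.8 ] r [ 0.008 -0.007  0.001]
```

Request:
{"api": "send_rows", "payload": {
  "steps": [
    {"translation": [-0.1,3,0.5],"delta_rot": [0.008,-0.007,0],"jaw": 4},
    {"translation": [-0.3,6.5,1],"delta_rot": [0.008,-0.007,0],"jaw": 4},
    {"translation": [-0.4,10,1.8],"delta_rot": [0.008,-0.007,0],"jaw": 4},
    {"translation": [-0.5,13,2.5],"delta_rot": [0.008,-0.007,0],"jaw": 4},
    {"translation": [-0.5,14.7,2.8],"delta_rot": [0.008,-0.007,0],"jaw": 4},
    {"translation": [-0.5,14.7,2.8],"delta_rot": [0.008,-0.007,0],"jaw": 4},
    {"translation": [-0.5,14.7,4.5],"delta_rot": [0.008,-0.007,0],"jaw": 4},
    {"translation": [-0.5,14.7,5.5],"delta_rot": [0.008,-0.007,0],"jaw": 4}
  ]
}}

```text
time: 24.45
tool_pos: [0.528, 0.1773, 0.1998]
tool_rot: [0.258, -0.096, 0.961, 0.024]
contact_force: [0.2, -0.0, -1.9]
gripper_width: 0.576
grasp_force: 64.1
```

Request:
{"api": "send_rows", "payload": {
  "steps": [
    {"translation": [0,0,0.5],"delta_rot": [0,0,0],"jaw": 4},
    {"translation": [0,0,1],"delta_rot": [0,0,0],"jaw": 4},
    {"translation": [0,0,1.5],"delta_rot": [0,0,0],"jaw": 4},
    {"translation": [0,0,1.5],"delta_rot": [0,0,0],"jaw": 4},
    {"translation": [0,0,1.5],"delta_rot": [0,0,0],"jaw": 4},
    {"translation": [0,0,1.5],"delta_rot": [0,0,0],"jaw": 4},
    {"translation": [0,0,1.5],"delta_rot": [0,0,0],"jaw": 4},
    {"translation": [0,0,1.5],"delta_rot": [0,0,0],"jaw": 4}
  ]
}}

```text
time: 25.25
tool_pos: [0.5351, 0.1797, 0.1872]
tool_rot: [0.259, -0.097, 0.961, 0.025]
contact_force: [-0.2, -0.5, -2.9]
gripper_width: 0.581
grasp_force: 64.1
```

```bash
python3 -c "
from h import *
s=state();print(s['time'],BR.inv().apply(s['contact_force']),inbed(s['tool_pos'])-[0,0,.0215]);go(bed((.002,0,.084)),BY,30)"
```

```text
25.25 [-1.71209842 -0.40123456 -2.30724425] [ 0.0084022  -0.00342841  0.09866615]
d [0.64 0.35 1.46] r [-0.004  0.002 -0.002]
```

Request:
{"api": "send_rows", "payload": {
  "steps": [
    {"translation": [0.3,0.2,0.3],"delta_rot": [-0.004,0,0],"jaw": 4},
    {"translation": [0.6,0.35,0.7],"delta_rot": [-0.004,0,0],"jaw": 4},
    {"translation": [0.6,0.35,1.1],"delta_rot": [-0.004,0,0],"jaw": 4},
    {"translation": [0.6,0.35,1.3],"delta_rot": [-0.004,0,0],"jaw": 4},
    {"translation": [0.6,0.35,1.4],"delta_rot": [-0.004,0,0],"jaw": 4},
    {"translation": [0.6,0.35,1.5],"delta_rot": [-0.004,0,0],"jaw": 4},
    {"translation": [0.6,0.35,1.5],"delta_rot": [-0.004,0,0],"jaw": 4},
    {"translation": [0.6,0.35,1.5],"delta_rot": [-0.004,0,0],"jaw": 4}
  ]
}}

```text
time: 26.05
tool_pos: [0.5367, 0.1835, 0.1711]
tool_rot: [0.258, -0.097, 0.961, 0.027]
contact_force: [-0.2, 0.4, -2.5]
gripper_width: 0.574
grasp_force: 64.1
```

```bash
python3 -c "
from h import *
s=state();print(s['time'],BR.inv().apply(s['contact_force']),inbed(s['tool_pos'])-[0,0,.0215])"
```

```text
26.05 [-1.31866852  0.4361349  -2.12934245] [ 2.41116233e-03 -5.43982534e-05  8.34722859e-02]
```

Request:
{"api": "send_rows", "payload": {
  "steps": [
    {"translation": [0,0,0.05],"delta_rot": [0,0,0],"jaw": 4},
    {"translation": [0,0,0.1],"delta_rot": [0,0,0],"jaw": 4},
    {"translation": [0,0,0.15],"delta_rot": [0,0,0],"jaw": 4},
    {"translation": [0,0,0.15],"delta_rot": [0,0,0],"jaw": 4},
    {"translation": [0,0,0.15],"delta_rot": [0,0,0],"jaw": 4},
    {"translation": [0,0,0.15],"delta_rot": [0,0,0],"jaw": 4},
    {"translation": [0,0,0.15],"delta_rot": [0,0,0],"jaw": 4},
    {"translation": [0,0,0.15],"delta_rot": [0,0,0],"jaw": 4}
  ]
}}

```text
time: 26.85
tool_pos: [0.5374, 0.1836, 0.1697]
tool_rot: [0.258, -0.097, 0.961, 0.027]
contact_force: [-1.1, 0.3, -0.2]
gripper_width: 0.577
grasp_force: 64.4
```

```bash
python3 -c "
from h import *
s=state();print(s['time'],BR.inv().apply(s['contact_force']),inbed(s['tool_pos'])-[0,0,.0215])"
```

```text
26.85 [-1.00736428  0.5333525   0.29549859] [ 2.31176564e-03 -5.84802403e-05  8.19484064e-02]
```

Light contact: the normal force rose by about 2 N. I release here.

Request:
{"api": "send_rows", "payload": {
  "steps": [
    {"translation": [0,0,0],"delta_rot": [0,0,0],"jaw": 5.2},
    {"translation": [0,0,0],"delta_rot": [0,0,0],"jaw": 6.5},
    {"translation": [0,0,0],"delta_rot": [0,0,0],"jaw": 7},
    {"translation": [0,0,0],"delta_rot": [0,0,0],"jaw": 7},
    {"translation": [0,0,-2],"delta_rot": [0,0,0],"jaw": 7},
    {"translation": [0,0,-5],"delta_rot": [0,0,0],"jaw": 7},
    {"translation": [0,0,-9],"delta_rot": [0,0,0],"jaw": 7},
    {"translation": [0,0,-12],"delta_rot": [0,0,0],"jaw": 7}
  ]
}}

```text
time: 27.65
tool_pos: [0.478, 0.1714, 0.2756]
tool_rot: [0.259, -0.097, 0.961, 0.027]
contact_force: [1.1, -0.1, 0.5]
gripper_width: 0.822
grasp_force: 0.0
```

```bash
python3 -c "
from h import *
f=grab_frame('wrist');W=cloud(f);B=BR.inv().apply(W.reshape(-1,3)-BO).reshape(W.shape)
m=np.abs(B[...,2]-.126)<.006;n,l,st,ce=cv2.connectedComponentsWithStats(m.astype(np.uint8))
i=1+np.argmax(st[1:,4]);p=B[l==i];print(len(p),np.median(p,0),cv2.minAreaRect((p[:,:2]*1000).astype(np.float32)))
s=state();print(s['time'],s['contact_force'])
f=grab_frame('side');cv2.imwrite('pics/s4.png',cv2.resize(f['pixels'][90:210,250:410],None,fx=4,fy=4))"
```

```text
13257 [-0.01073642 -0.00032035  0.12671482] ((-0.087432861328125, -0.14440155029296875), (50.345924377441406, 150.27679443359375), 89.78292083740234)
27.7 [2.19440413 0.78048215 3.70030242]
```

View pics/s4.png

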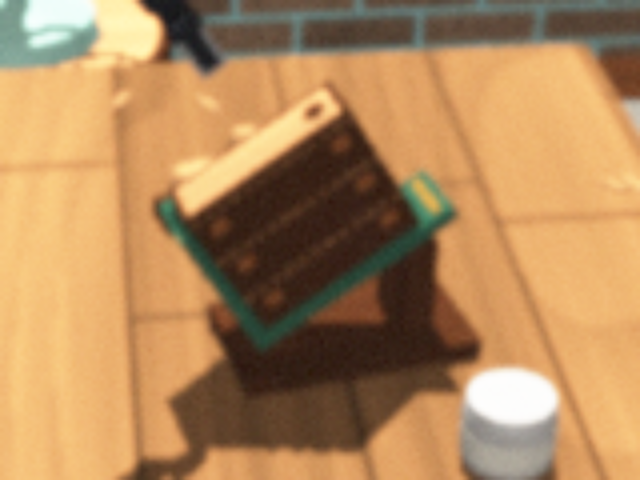

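All three cases are stacked flush against the stop (crop centre about (290,215)), and the gripper is clear.

```bash
python3 -c "
from plant import *
print(job_done())"
```

```text
the job is handed in; nothing more can be done
None
```

I stacked all three cases in the stand, heaviest (about 8.1 N) at the bottom, 4.0 N in the middle and 2.0 N on top, each within about 1 mm of centred and of the stop; I handed the job in at about 28 s, and no verdict came back.

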